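Chuck a battery tube in the bench fixture

TASK

Take the battery tube out of its rack and lay it down on the fixture's two guide bars, in line with the chuck and with its white end towards it, and let go of it there. Then take it again farther back, near its green end, and push it into the open chuck, white end first, until it is fully home against the stop inside. Turn the chuck sleeve by its red handles, over the top away from the robot, until all three jaws grip the tube firmly, and let go; leave the dish, screwdriver, cutters and half housing where they are.

Things in the scene. Friction and masses are not known exactly. Their poses are not given: they have to be found in the camera images.
- tube_mid (a point): centre of the battery tube: a plain round handle 34 mm in diameter and 176 mm long (88 mm either side of this point), 0.11 kg, white at one end and pale green at the other. Its own y axis runs along the tube towards the white end. It starts lying level in the grey rack, this point 39 mm above the bench
- tube_white_end (a point): middle of the tube's white end face, 88 mm from tube_mid along the tube's y axis
- tube: the same tube; its origin lies on its surface half-way along, so use tube_mid for positions
- tube_rack: fixed grey rack, 56 x 196 mm; origin on the bench under its centre, y towards the tube's white end. Two walls, 52 mm high, enclose the tube from 94 mm behind the centre (green end) to 4 mm ahead of it, leaving no room for fingers; it lifts straight out. Ahead of them 69 mm of tube is free on both sides, over a 6 mm base plate, up to a low support 73 to 87 mm ahead of the centre
- chuck_mouth (a point): point on the chuck's horizontal axis in the plane of its mouth, 110 mm above the bench; y points level into the chuck, z up. The hole between the open jaws is 44 mm across; the stop that the tube end meets is 76 mm inside. The jaws' front ends stand 8 mm out of the mouth. The blue housing behind the sleeve (from 45 mm inside) is 72 mm across
- fixture: the fixed chuck fixture; origin on the bench under chuck_mouth, same axes. Two level 8 mm guide bars run from y = -4 to -215 mm before the mouth, 26 mm wide over both (narrower than the tube, so fingers pass either side). A tube lying in the groove between them has its axis 0.5 mm below the chuck axis and slides along it. Below the bars: two 24 mm wide pillars, base 12 mm high
- sleeve (a joint): angle of the chuck sleeve (80 mm steel ring with four red handles on spokes), rad: 0 = open, range 0 to 3, starts 0 to 0.5; grows as the jaws close, its top going to the fixture's +x, away from the robot. Jaws move in 2.27 mm per rad, meet the tube at about 2.2. Friction 0.3 N m (4 N at a handle) keeps it where it is left; from 2.2 the force rises, a firm grip is 2.35 to 2.5 (10 to 18 N)
- handle_0 (a point): grip point of one of the sleeve's four red handles, 90 degrees apart: round pegs 14 mm in diameter that lie parallel to the chuck axis, 75 mm from it, reaching from the spokes (26 mm inside the mouth plane) to 14 mm before it; this point is on the peg's centre line in the mouth plane. At sleeve = 0 it stands 45 degrees from straight up towards the robot (fixture's -x); it goes round with the sleeve
- handle_1 (a point): grip point of one of the sleeve's four red handles, 90 degrees apart: round pegs 14 mm in diameter that lie parallel to the chuck axis, 75 mm from it, reaching from the spokes (26 mm inside the mouth plane) to 14 mm before it; this point is on the peg's centre line in the mouth plane. At sleeve = 0 it stands 45 degrees from straight up away from the robot (fixture's +x); it goes round with the sleeve
- handle_2 (a point): grip point of one of the sleeve's four red handles, 90 degrees apart: round pegs 14 mm in diameter that lie parallel to the chuck axis, 75 mm from it, reaching from the spokes (26 mm inside the mouth plane) to 14 mm before it; this point is on the peg's centre line in the mouth plane. At sleeve = 0 it stands 45 degrees from straight down, away from the robot (fixture's +x); it goes round with the sleeve
- handle_3 (a point): grip point of one of the sleeve's four red handles, 90 degrees apart: round pegs 14 mm in diameter that lie parallel to the chuck axis, 75 mm from it, reaching from the spokes (26 mm inside the mouth plane) to 14 mm before it; this point is on the peg's centre line in the mouth plane. At sleeve = 0 it stands 45 degrees from straight down, towards the robot (fixture's -x); it goes round with the sleeve
- jaw_0: bottom chuck jaw, an aluminium block with its inner face 22 mm from the chuck axis when open; it slides towards the axis as the sleeve turns. Origin on the chuck axis, when open
- jaw_1: upper (fixture's -x) chuck jaw, an aluminium block with its inner face 22 mm from the chuck axis when open; it slides towards the axis as the sleeve turns. Origin on the chuck axis, when open
- jaw_2: upper (fixture's +x) chuck jaw, an aluminium block with its inner face 22 mm from the chuck axis when open; it slides towards the axis as the sleeve turns. Origin on the chuck axis, when open
- screw_dish: bystander: steel dish of screws, 68 mm across, 18 mm high, loose; origin under its centre
- driver: bystander: screwdriver with orange handle, 164 mm long along its y, loose; origin under its centre
- cutters: bystander: side cutters with red grips, 132 x 49 x 11 mm, loose; origin under its centre
- half_shell: bystander: green half housing, 27 x 74 x 13 mm, loose; origin under its centre
Things that resemble listed ones, but are neither listed nor needed, are in the scene too. Of the things that look like the tube, the largest one is meant.

How it is judged:
On the way, in this order (a step that is already met when the one before it is completed fails the run):
1. the tube lies on the guide bars in line with the chuck, white end towards it, not yet pushed in, and is let go (x of tube_mid in the frame of chuck_mouth between -0.006 and 0.006 m and z of tube_mid in the frame of chuck_mouth between -0.006 and 0.005 m and angle between the y axis of tube_mid and the y axis of chuck_mouth, either way round below 0.08 rad and y of tube_mid in the frame of chuck_mouth below -0.04 m and y of tube_white_end in the frame of chuck_mouth above -0.12 m and contact force between tube and the fingers below 0.2 N and linear speed of tube below 0.03 m/s), for 0.2 s.
2. the tube is pushed home, white end against the stop inside the chuck (y of tube_white_end in the frame of chuck_mouth between 0.071 and 0.08 m and angle between the y axis of tube_mid and the y axis of chuck_mouth, either way round below 0.06 rad), for 0.2 s.
3. the sleeve is turned until all three jaws press on the tube (all of step 2 and contact force between each of jaw_0, jaw_1, jaw_2 and tube above 4 N), for 0.2 s.
At the end, for the whole second after the job is handed in: the tube is in the chuck with its white end within 5 mm of the stop and in line with the chuck axis within 0.06 rad, each of the three jaws presses on it with more than 4 N, tube and sleeve are at rest and released, and the bystanders are where they were (within 20 mm) (all of step 3 and linear speed of tube below 0.01 m/s and velocity of joint sleeve between -0.05 and 0.05 rad/s and contact force between anything else and the fingers below 0.2 N); the robot touches nothing.
It fails at once if the dish of screws is moved more than 20 mm (distance of screw_dish from where it was at the start of the episode above 0.02 m).
It fails at once if the screwdriver is moved more than 20 mm (distance of driver from where it was at the start of the episode above 0.02 m).
It fails at once if the side cutters is moved more than 20 mm (distance of cutters from where it was at the start of the episode above 0.02 m).
It fails at once if the green half housing is moved more than 20 mm (distance of half_shell from where it was at the start of the episode above 0.02 m).
It also fails if it takes over 61 s, if anything falls off the work surface, if the arm or the gripper's body presses on something with over 40 N, if the wrist force passes 120 N, or if a joint passes its speed limit or range.

ROBOT

A 6-joint arm with a two-finger parallel gripper is mounted at the origin on a cart in front of the work surface, level with it; the furniture and walls round the work are solid. World frame = base frame: x ahead of the robot, y to its left, z up, the work surface at z = 0. Lengths are in m, angles in rad, forces in N, time in s.
With the tool pointing down it reaches from about 0.35 to 0.975 m from the base axis. Payload 4.9 kg.
Tool frame: the origin (TCP) lies on the mounting face of the last link; the fingertips stand 173 mm ahead of it and the grasp point (between the pads) lies 155 mm ahead of it (tcp_to_grasp is the distance from the TCP to the grasp point, in m); z points along the fingers, y is the line along which they close (so a half turn about z gives the same grasp; the last joint's range is limited). The gripper opens to 85 mm and grips with 20 to 120 N. Pads are 22 mm wide; open, the fingers measure 114 mm over their backs; the gripper's body (76 mm by 85 mm) begins 54 mm behind the grasp point. The pads swing forward as they close: fully open they stand 13 mm farther back than shut.
Start: joints at [-1.302, 0.053, 1.613, -0, 1.476, -0.119], TCP at [0.236, -0.579, 0.405] pointing down, gripper open.
Joint ranges: [-3.01, 3.01], [-1.01, 2.22], [0.06, 2.58], [-1.02, 4.17], [0.09, 2.62], [-3.14, 3.14]. Speed limits (rad/s): [2.57, 2.57, 3.14, 3.14, 3.14, 3.14].

INTERFACE

Orientations are given as a rotation vector (axis times angle).
In Python, from station import get_obs, get_image, calibration, finish_job, tcp_to_grasp gives the robot as it stands. The module is installed in compiled form; this text tells all that it offers.
- The arm moves only by the tool arm_command, never from a script. Its argument "plan" is a list that holds one entry, the list of rows, each a list of 6 numbers: the shift along the tool's x, y, z in cm, then the turn, a rotation vector about the tool's x, y, z in rad. A call has 1 to 12 rows; each row is the pose to reach, as a shift and turn from the pose commanded when the call began, along the tool's axes at that moment; what a row does not reach only later rows make up. A row lasts 1/12 s, in which the tool goes at most 41.7 mm and 7.16 degrees, less where a joint would pass 70% of its speed; a pose out of reach is approached as far as the arm can. A call with a gripper value outside its range is refused whole. "gripper" is the closure, from -1 (fully open) to 1 (shut), set as the call begins (left out, the last holds). The fingers move at their own pace and stop on an object; "force" is the grip in N (left out, the last holds). Time passes only in rows, so rows that repeat a pose let the fingers close. It gives the time, the measured TCP pose, the force, the opening and the grip force at its end, in the units of the state.
- get_obs(): the state, without advancing time (a new reading comes with each control period).
- get_image(name): name is "scene" or "top" or "wrist"; returns (picture, depth): 400x640x3 uint8, blue, green, red; 400x640 float32, m along the optical axis (not along the pixel's ray), 0 where there is no reading.
- calibration(name): a dict with "fx", "fy", "cx", "cy" (pixels), "pose" (4x4, takes a point from camera to world coordinates). Camera axes: x right, y up, looking along -z (the intrinsics and any distortion apply to the point x, -y, -z); pixel columns grow to the right and rows downward; lengths in m; the calibration is good to about 2 mm. A picture is of the moment at which its call begins: read the wrist's pose just before it. calibration takes no time and is no camera call; for the wrist camera it gives the pose at the moment of the call.
- finish_job(): hands the job in; it is judged then, once.
The state is a dict: "t": time; "q": joint angles; "dq": joint speeds; "effort": joint torques, N m; "tool_pos": TCP position; "tool_rot": TCP orientation; "contact_force": force on the tool from outside, world axes, zero at the start; "wrist_torque": the same for the moment, N m; "opening": finger opening in m; "grip_force": force on a finger pad.
Only numpy, scipy, OpenCV 4.12 (cv2) and the standard library are available. Lean on these libraries where they do the work, as an engineer would, in place of code of your own. Each camera call takes 0.05 s, during which the arm holds its last target. There are 200 camera calls.

## Working session

There is one attempt and no reset: what is moved stays moved. The work goes in short steps, Python scripts to look and compute and a tool call to move; the robot and the scene stay as the last step left them, time stands still between calls to the robot, and variables do not carry over. Pictures are saved under pics/ and viewed, at most 10 in all, crops included, and the job is handed in when it is done.

Besides the shell and the picture viewer there is one more tool, called after "Request:" as name(argument=value, ...), one argument or row to a line, values as JSON. arm_command: Moves the arm, as the interface text tells. Its arguments: {"type":"object","properties":{"plan":{"type":"array"},"gripper":{"type":"number"},"force":{"type":"number"}},"required":["plan"]}

```bash
mkdir -p pics
cat > h.py <<'E'
import numpy as np, cv2
from station import *
from scipy.spatial.transform import Rotation as R
def world(name,d,u,v,cal=None):
    c=cal or calibration(name); z=d[v,u]
    p=np.array([(u-c['cx'])/c['fx']*z,-(v-c['cy'])/c['fy']*z,-z,1])
    return (np.array(c['pose'])@p)[:3]
def cloud(name,d):
    c=calibration(name); v,u=np.indices(d.shape)
    P=np.stack([(u-c['cx'])/c['fx']*d,-(v-c['cy'])/c['fy']*d,-d],-1)
    M=np.array(c['pose']); return P@M[:3,:3].T+M[:3,3]
E
python3 - <<'E'
from h import *
for n in ['scene','top']:
    c=calibration(n); print(n,{k:(np.round(v,3).tolist()) for k,v in c.items()})
    im,d=get_image(n); cv2.imwrite(f'pics/{n}0.png',im); np.save(f'{n}0.npy',d)
o=get_obs(); print(o); print(tcp_to_grasp)
E
```

```text
scene {'fx': 365.234, 'fy': 365.234, 'cx': 321.051, 'cy': 197.377, 'pose': [[0.665, 0.504, -0.551, -0.181], [-0.747, 0.467, -0.473, -0.661], [0.019, 0.726, 0.687, 1.004], [0.0, 0.0, 0.0, 1.0]]}
top {'fx': 387.802, 'fy': 387.802, 'cx': 320.209, 'cy': 199.546, 'pose': [[-0.008, 0.989, -0.148, 0.378], [-1.0, -0.005, 0.018, -0.052], [0.017, 0.149, 0.989, 1.201], [0.0, 0.0, 0.0, 1.0]]}
{'t': 0.1, 'q': array([-1.30201409e+00,  5.32986793e-02,  1.61416963e+00, -7.94236494e-06,
        1.47598263e+00, -1.18975016e-01]), 'dq': array([-0.00031456, -0.00175517, -0.00347109,  0.0005876 , -0.0003292 ,
       -0.00084122]), 'effort': array([-5.50532077e-04, -3.94900274e+01, -3.71363854e+01, -1.78148089e-04,
        3.90494184e-03, -5.31832370e-06]), 'tool_pos': array([ 0.2362694 , -0.57835661,  0.40357306]), 'tool_rot': array([-3.08091482e+00, -6.04923264e-01,  2.30686048e-04]), 'contact_force': array([-0.60753688, -0.13133658, -0.17874799]), 'wrist_torque': array([-0.00671254,  0.0171046 ,  0.07111027]), 'grip_force': 0.0, 'opening': 0.08558182766605607}
0.1547
```

View pics/top0.png

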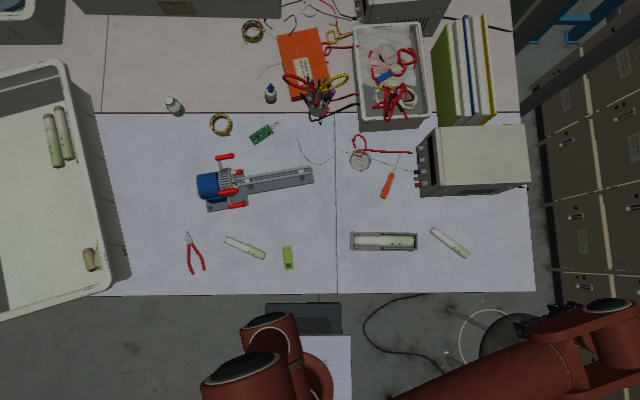

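View pics/scene0.png

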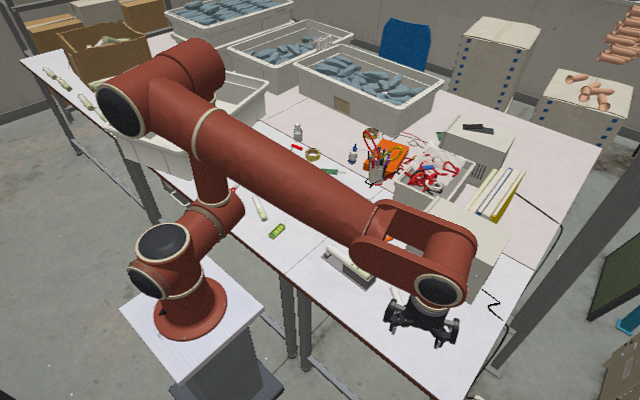

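The top view shows several things that could be taken for the tube: one in the rack (384,242), loose thinner ones at (245,247) and (449,243), and two in the bin at (52,140) and (65,135). I choose the one in the grey rack and check it in a crop.

Run:
```python
from h import *
im=cv2.imread('pics/top0.png')
a=cv2.resize(im[222:262,340:480],(800,229),interpolation=cv2.INTER_CUBIC)
b=cv2.resize(im[145:215,190:325],(675,350),interpolation=cv2.INTER_CUBIC)
out=np.zeros((585,800,3),np.uint8); out[:229]=a; out[233:583,:675]=b
cv2.imwrite('pics/crop1.png',out)
```

```text
(no output)
```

View pics/crop1.png

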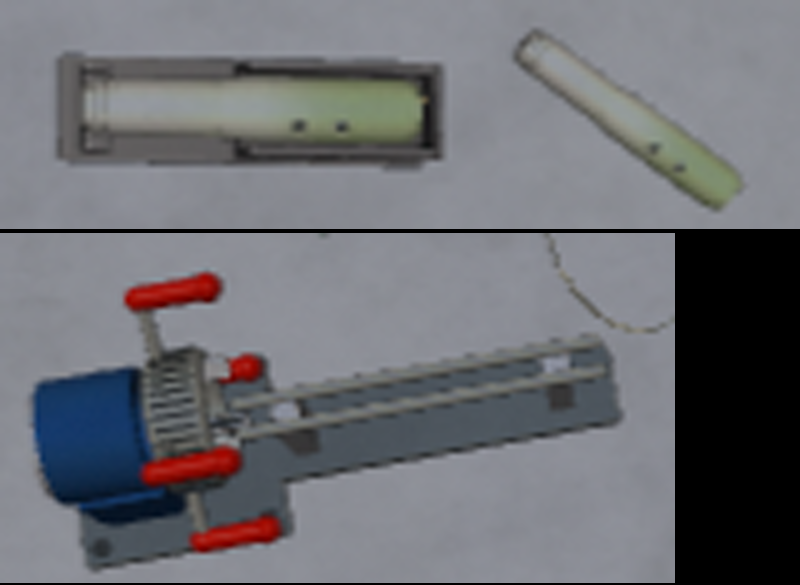

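The crop confirms it. The rack tube is the thickest, with its white end at about px (355,240) and its green end at about (414,242). The guide bars run from the chuck (about (234,228)→(311,219) in the crop's scale), opening towards -y. The lone tube at right is thinner, so it is a decoy.

Run:
```python
from h import *
im=cv2.imread('pics/top0.png'); d=np.load('top0.npy'); P=cloud('top',d)
hsv=cv2.cvtColor(im,cv2.COLOR_BGR2HSV)
def line(m,n):
    Q=P[m]; c=Q.mean(0); w=np.linalg.svd(Q-c)[2][0]; w*=np.sign(w[1]); t=(Q-c)@w
    print(n,m.sum(),'c',c.round(4),'w',w.round(4),'yaw off +y deg',np.degrees(np.arctan2(-w[0],w[1])).round(2),'ends',(c+w*t.min()).round(4),(c+w*t.max()).round(4))
v,u=np.indices(d.shape)
box=lambda a,b,c,e:(u>=a)&(u<=b)&(v>=c)&(v<=e)
line(box(345,422,228,255)&(P[...,2]>.045)&(hsv[...,2]>140),'tube')
line(box(345,422,228,255)&(P[...,2]>.012)&(P[...,2]<.1),'rack+tube')
line(box(238,316,160,195)&(P[...,2]>.084)&(P[...,2]<.1),'bars')
red=((hsv[...,0]<8)|(hsv[...,0]>172))&(hsv[...,1]>150)&box(190,250,145,215)
n,l=cv2.connectedComponents(red.astype(np.uint8))
for i in range(1,n):
    if (l==i).sum()>8: line(l==i,f'red{i}')
blue=(abs(hsv[...,0].astype(int)-107)<10)&(hsv[...,1]>150)&box(190,230,165,210)
line(blue,'blue'); 
for uv in [(357,160),(388,185),(195,255),(245,248),(289,258),(420,170)]: print(uv,P[uv[1],uv[0]].round(3))
c=calibration('wrist'); o=get_obs()
T=np.eye(4);T[:3,:3]=R.from_rotvec(o['tool_rot']).as_matrix();T[:3,3]=o['tool_pos']
print((np.linalg.inv(T)@np.array(c['pose'])).round(3),c['fx']); print(T.round(3))
```

```text
tube 317 c [ 0.4282 -0.2513  0.0725] w [-0.0429  0.1883  0.9812] yaw off +y deg 12.84 ends [ 0.4298 -0.2584  0.0354] [ 0.3789 -0.0353  1.1979]
rack+tube 926 c [ 0.4269 -0.2753  0.0486] w [ 0.0233  0.9996 -0.0132] yaw off +y deg -1.34 ends [ 0.4249 -0.3607  0.0497] [ 0.4294 -0.1698  0.0472]
bars 446 c [0.6162 0.0635 0.0936] w [-1.754e-01  9.845e-01 -4.000e-04] yaw off +y deg 10.1 ends [ 0.6356 -0.0452  0.0936] [0.5978 0.167  0.0935]
red1 84 c [0.6573 0.1916 0.1564] w [-0.1622  0.9865 -0.021 ] yaw off +y deg 9.33 ends [0.6611 0.1685 0.1569] [0.6529 0.2179 0.1558]
red2 28 c [0.6364 0.1734 0.0523] w [-0.3859  0.8865 -0.2551] yaw off +y deg 23.53 ends [0.6396 0.166  0.0545] [0.6302 0.1876 0.0482]
red3 99 c [0.5555 0.1743 0.1789] w [-0.1533  0.9858 -0.0692] yaw off +y deg 8.84 ends [0.5593 0.1495 0.1806] [0.5512 0.2016 0.177 ]
red4 76 c [0.533  0.1703 0.0751] w [-0.1441  0.9747 -0.1707] yaw off +y deg 8.41 ends [0.5365 0.1468 0.0792] [0.526  0.2181 0.0668]
blue 586 c [0.5736 0.2358 0.1366] w [ 0.1469  0.2419 -0.9591] yaw off +y deg -31.27 ends [ 0.4092 -0.035   1.2103] [0.5895 0.262  0.0327]
(357, 160) [ 0.684 -0.192  0.005]
(388, 185) [ 0.6   -0.285  0.022]
(195, 255) [ 0.39   0.31  -0.002]
(245, 248) [0.409 0.153 0.025]
(289, 258) [0.379 0.023 0.   ]
(420, 170) [ 0.631 -0.366  0.094]
[[ 0.001  0.947  0.321  0.083]
 [ 1.    -0.001 -0.     0.   ]
 [-0.     0.321 -0.947  0.03 ]
 [ 0.     0.     0.     1.   ]] 343.04474045699345
[[ 0.926  0.378 -0.001  0.236]
 [ 0.378 -0.926  0.002 -0.578]
 [ 0.    -0.002 -1.     0.404]
 [ 0.     0.     0.     1.   ]]
```

```bash
cat >> h.py <<'E'
def rel(p,heading,tcp_z=None,o=None):
    """p: target of grasp point (tool down); heading of tool x, deg. Prints shift cm, turn"""
    o=o or get_obs(); A=R.from_rotvec(o['tool_rot'])
    a=np.radians(heading); X=np.array([np.cos(a),np.sin(a),0]); Z=np.array([0,0,-1.])
    B=R.from_matrix(np.stack([X,np.cross(Z,X),Z],1))
    t=np.array(p,float)-tcp_to_grasp*Z
    if tcp_z: t[2]=tcp_z
    s=A.inv().apply(t-o['tool_pos'])*100; r=(A.inv()*B).as_rotvec()
    print('shift',s.round(2),'turn',r.round(3),'rows',np.ceil(max(np.linalg.norm(s)/4.17,np.degrees(np.linalg.norm(r))/7.16)),'t',o['t'])
E
python3 -c "
from h import *
rel([.428,-.2275,0],88.7,.33)"
```

```text
shift [ 31.01 -25.22   7.41] turn [-2.00e-03 -1.00e-03 -1.16e+00] rows 10.0 t 0.1
```

Request:
arm_command(
  plan=[
    [[31, -25.2, 7.4, 0, 0, -1.16], [31, -25.2, 7.4, 0, 0, -1.16], [31, -25.2, 7.4, 0, 0, -1.16], [31, -25.2, 7.4, 0, 0, -1.16], [31, -25.2, 7.4, 0, 0, -1.16], [31, -25.2, 7.4, 0, 0, -1.16], [31, -25.2, 7.4, 0, 0, -1.16], [31, -25.2, 7.4, 0, 0, -1.16], [31, -25.2, 7.4, 0, 0, -1.16], [31, -25.2, 7.4, 0, 0, -1.16], [31, -25.2, 7.4, 0, 0, -1.16], [31, -25.2, 7.4, 0, 0, -1.16]],
  ],
)

```text
t: 1.1
tool_pos: [0.4283, -0.2265, 0.3297]
tool_rot: [-2.242, -2.198, 0.001]
contact_force: [-0.1, -0.2, 0.1]
opening: 0.0853
grip_force: 0.0
```

Run:
```python
from h import *
o=get_obs(); print(o['tool_pos'],np.abs(o['dq']).max())
im,d=get_image('wrist'); cv2.imwrite('pics/w1.png',im); np.save('w1.npy',d); np.save('w1P.npy',cloud('wrist',d))
rel([.428,-.2275,0],88.7,.33)
```

```text
[ 0.42831986 -0.22646779  0.3297364 ] 0.048064688224608694
shift [ 0.01 -0.01  0.03] turn [-0.001 -0.     0.001] rows 1.0 t 1.15
```

View pics/w1.png

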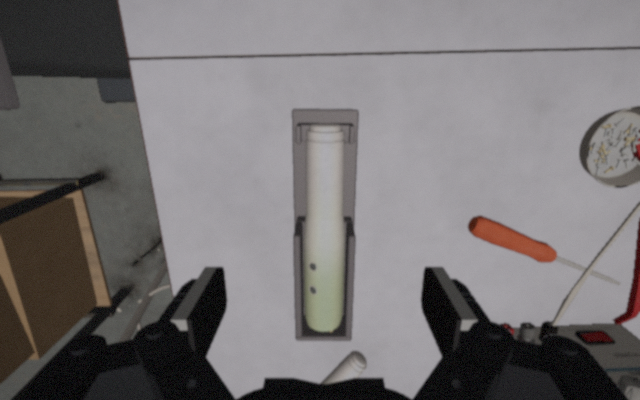

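The wrist view shows the tube in the rack, white end at (325,127) and green end at (324,332), with the free part between rows 145 and 215.

Run:
```python
from h import *
P=np.load('w1P.npy'); im=cv2.imread('pics/w1.png')
box=np.zeros(P.shape[:2],bool)
# free part of the tube
box[148:212,300:352]=1; m=box&(P[...,2]>.035)&(P[...,2]<.07)
Q=P[m]; 
from scipy.optimize import least_squares
f=lambda q:np.hypot((Q[:,0]-q[0]-q[1]*(Q[:,1]+.23)),Q[:,2]-q[2])-.017
s=least_squares(f,[.428,0,.039],loss='soft_l1',f_scale=.001); print(len(Q),s.x,np.abs(s.fun).mean())
box[:]=0; box[120:335,318:332]=1; T=P[box&(P[...,2]>.05)&(P[...,2]<.07)]; print('y range tube',np.percentile(T[:,1],[0,.5,99.5,100]))
g=np.zeros_like(box); g[105:342,290:360]=1; G=P[g&(P[...,2]>.004)&(P[...,2]<.06)]; print('rack y',G[:,1].min(),G[:,1].max())
print('heading',90-np.degrees(np.arctan(s.x[1])))
```

```text
2406 [0.42901047 0.02625323 0.03735028] 0.0006046231517264088
y range tube [-0.35501018 -0.34711276 -0.17423977 -0.17291096]
rack y -0.3607553367074605 -0.16370358587044478
heading 88.49614592086557
```

```bash
python3 -c "
from h import *
rel([.4292,-.2235,.040],88.5)"
```

```text
shift [ 0.41  0.11 13.56] turn [-0.001 -0.     0.004] rows 4.0 t 1.15
```

Request:
arm_command(
  plan=[
    [[0.4, 0.1, 4, 0, 0, 0.004], [0.4, 0.1, 7.5, 0, 0, 0.004], [0.4, 0.1, 10.5, 0, 0, 0.004], [0.4, 0.1, 12.5, 0, 0, 0.004], [0.4, 0.1, 13.5, 0, 0, 0.004], [0.4, 0.1, 13.5, 0, 0, 0.004], [0.4, 0.1, 13.5, 0, 0, 0.004]],
  ],
  gripper=-1,
)

```text
t: 1.73
tool_pos: [0.4291, -0.2251, 0.1963]
tool_rot: [2.253, 2.189, -0.0]
contact_force: [-1.1, 0.7, 0.8]
opening: 0.0854
grip_force: 0.0
```

Request:
arm_command(
  plan=[
    [[0, 0, 0, 0, 0, 0], [0, 0, 0, 0, 0, 0], [0, 0, 0, 0, 0, 0], [0, 0, 0, 0, 0, 0], [0, 0, 0, 0, 0, 0], [0, 0, 0, 0, 0, 0], [0, 0, 0, 0, 0, 0], [0, 0, 0, 0, 0, 0], [0, 0, 0, 0, 0, 0], [0, 0, 0, 0, 0, 0]],
  ],
  gripper=1,
  force=45,
)

```text
t: 2.57
tool_pos: [0.4296, -0.2244, 0.1969]
tool_rot: [2.25, 2.19, 0.0]
contact_force: [-0.5, 0.2, 5.9]
opening: 0.0327
grip_force: 44.4
```

Request:
arm_command(
  plan=[
    [[0, 0, -2, 0, 0, 0], [0, 0, -5, 0, 0, 0], [0, 0, -9, 0, 0, 0], [0, 0, -13, 0, 0, 0], [0, 0, -16, 0, 0, 0], [0, 0, -17, 0, 0, 0], [0, 0, -17, 0, 0, 0]],
  ],
)

```text
t: 3.15
tool_pos: [0.4298, -0.2244, 0.3691]
tool_rot: [2.246, 2.187, 0.002]
contact_force: [0.0, 0.3, -1.1]
opening: 0.0326
grip_force: 45.1
```

```bash
python3 -c "
from h import *
print(get_obs()['opening'])
rel([.6185,.049,0],100,.37)"
```

```text
0.032626751128278404
shift [27.84 18.14 -0.09] turn [ 0.005  0.004 -0.201] rows 8.0 t 3.15
```

Request:
arm_command(
  plan=[
    [[3, 2, 0, 0, 0, -0.03], [7, 4.5, 0, 0, 0, -0.07], [10.5, 6.8, 0, 0, 0, -0.1], [14, 9.1, 0, 0, 0, -0.13], [17.5, 11.4, 0, 0, 0, -0.16], [21, 13.7, 0, 0, 0, -0.2], [24, 15.7, 0, 0, 0, -0.2], [26.5, 17.2, 0, 0, 0, -0.2], [27.8, 18.1, 0, 0, 0, -0.2], [27.8, 18.1, 0, 0, 0, -0.2], [27.8, 18.1, 0, 0, 0, -0.2]],
  ],
)

```text
t: 4.07
tool_pos: [0.6171, 0.049, 0.3628]
tool_rot: [-2.018, -2.404, 0.005]
contact_force: [-1.0, -1.0, -1.2]
opening: 0.0325
grip_force: 45.2
```

Run:
```python
from h import *
o=get_obs(); print(o['tool_pos'],R.from_rotvec(o['tool_rot']).as_matrix().round(3))
im,d=get_image('wrist'); cv2.imwrite('pics/w2.png',im); np.save('w2P.npy',cloud('wrist',d))
```

```text
[0.61711999 0.04904733 0.36282932] [[-0.173  0.985 -0.005]
 [ 0.985  0.173 -0.001]
 [ 0.    -0.005 -1.   ]]
```

View pics/w2.png

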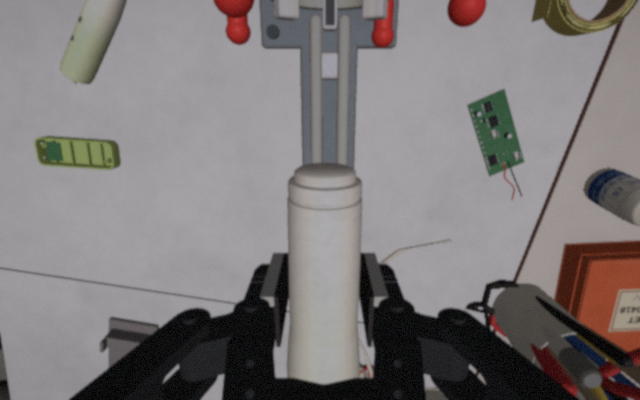

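The wrist view shows the held tube (white end near (325,172)) almost over the bars (columns 312–350, rows 15–165). The chuck's red pegs are at the top edge, and all is clear.

Run:
```python
from h import *
from scipy.optimize import least_squares
P=np.load('w2P.npy'); im=cv2.imread('pics/w2.png'); hsv=cv2.cvtColor(im,cv2.COLOR_BGR2HSV)
m=np.zeros(P.shape[:2],bool); m[22:160,298:362]=1
B=P[m&(P[...,2]>.086)&(P[...,2]<.1)]; c=B.mean(0); w=np.linalg.svd(B-c,full_matrices=False)[2][0]; w*=np.sign(w[1])
print('bars',len(B),c,w,'heading',np.degrees(np.arctan2(w[1],w[0])))
n=np.array([w[1],-w[0],0]); s=(B-c)@n; print('lateral extremes',np.percentile(s,[1,99]), 'z',np.percentile(B[:,2],[50,95]))
# tube
m[:]=0; m[205:370,285:365]=1; Q=P[m&(P[...,2]>.17)&(P[...,2]<.26)]
f=lambda q:np.hypot(Q[:,0]-q[0]-q[1]*(Q[:,1]-.07),Q[:,2]-q[2]-q[3]*(Q[:,1]-.07))-.017
r=least_squares(f,[.61,-.17,.21,0],loss='soft_l1',f_scale=.001); print('tube',len(Q),r.x,np.abs(r.fun).mean(),'heading',90-np.degrees(np.arctan(r.x[1])))
m[:]=0; m[160:220,310:340]=1; T=P[m&(P[...,2]>.18)]; print('white y max',T[:,1].max())
red=((hsv[...,0]<8)|(hsv[...,0]>172))&(hsv[...,1]>150); red[60:]=0; red[:,:200]=0;red[:,520:]=0
k,l=cv2.connectedComponents(red.astype(np.uint8))
M=np.array([.597,.171,.11]); Y=w
for i in range(1,k):
    q=P[(l==i)&(P[...,2]>.02)]
    if len(q)>40: print('red',len(q),q.mean(0).round(4),'rel min y',((q-M)@Y).min().round(4),'x',((q-M)@n).mean().round(4),'z',(q[:,2]-.11).mean().round(4))
m[:]=0; m[0:30,270:400]=1; m&=~red
J=P[m&(P[...,2]>.1)]; t=(J-M)@Y; print('jaw front rel y',np.percentile(t,[0,1,5,50]))
```

```text
bars 3762 [0.60628378 0.12860788 0.0941438 ] [-0.17447333  0.98453773 -0.01563733] heading 100.04925184597411
lateral extremes [-0.012714    0.01271041] z [0.09453101 0.09614868]
tube 12292 [ 0.61345652 -0.16759637  0.20332593 -0.01317861] 0.000518341412018004 heading 99.51414278867854
white y max 0.1298033538393801
red 975 [0.5512 0.1528 0.1292] rel min y -0.0452 x -0.0483 z 0.0192
red 558 [0.639  0.1743 0.0554] rel min y -0.0452 x 0.0419 z -0.0546
red 743 [0.6607 0.1717 0.1578] rel min y -0.0452 x 0.0628 z 0.0478
jaw front rel y [-0.04515026 -0.04515026 -0.00845442 -0.0047325 ]
```

Request:
arm_command(
  plan=[
    [[0.5, 0.34, 2, 0, 0, -0.009], [1, 0.34, 5, 0, 0, -0.009], [1, 0.34, 7, 0, 0, -0.009], [1, 0.34, 8, 0, 0, -0.009], [1, 0.34, 8.5, 0, 0, -0.009], [1, 0.34, 8.5, 0, 0, -0.009], [1, 0.34, 8.5, 0, 0, -0.009]],
  ],
)

```text
t: 4.7
tool_pos: [0.6195, 0.0586, 0.2819]
tool_rot: [2.011, 2.412, 0.001]
contact_force: [-0.8, 0.2, -0.7]
opening: 0.0329
grip_force: 45.2
```

Run:
```python
from h import *
from scipy.optimize import least_squares
o=get_obs(); print(o['tool_pos'],o['contact_force'])
im,d=get_image('wrist'); P=cloud('wrist',d); cv2.imwrite('pics/w3.png',im)
m=np.zeros(P.shape[:2],bool); m[205:370,285:365]=1; Q=P[m&(P[...,2]>.09)&(P[...,2]<.16)]
f=lambda q:np.hypot(Q[:,0]-q[0]-q[1]*(Q[:,1]-.07),Q[:,2]-q[2]-q[3]*(Q[:,1]-.07))-.017
r=least_squares(f,[.61,-.17,.12,0],loss='soft_l1',f_scale=.001); print('tube',len(Q),r.x,np.abs(r.fun).mean(),'heading',90-np.degrees(np.arctan(r.x[1])))
m[:]=0; m[5:150,270:390]=1
B=P[m&(P[...,2]>.086)&(P[...,2]<.1)&(P[...,1]<.165)]; c=B.mean(0); w=np.linalg.svd(B-c,full_matrices=False)[2][0]; w*=np.sign(w[1])
n=np.array([w[1],-w[0],0]); s=(B-c)@n; print('bars',len(B),c,w,np.percentile(s,[1,99]))
```

```text
[0.61945493 0.05859926 0.28187327] [-0.75396401  0.15985714 -0.74774122]
tube 12294 [ 0.61903294 -0.17671777  0.12253185 -0.01378941] 0.0005168245972922911 heading 100.02171377046021
bars 5662 [0.60447022 0.14059055 0.09418363] [-0.22111364  0.97515889 -0.01318715] [-0.01290082  0.0132347 ]
```

```bash
cat > fit.py <<'E'
from h import *
from scipy.optimize import least_squares
o=get_obs(); print(o['tool_pos'],np.abs(o['dq']).max())
im,d=get_image('wrist'); P=cloud('wrist',d)
m=np.zeros(P.shape[:2],bool); m[205:370,285:365]=1; Q=P[m&(P[...,2]>.09)&(P[...,2]<.16)]
f=lambda q:np.hypot(Q[:,0]-q[0]-q[1]*(Q[:,1]-.07),Q[:,2]-q[2]-q[3]*(Q[:,1]-.07))-.017
r=least_squares(f,[.61,-.17,.12,0],loss='soft_l1',f_scale=.001).x; print('tube',r.round(4))
m[:]=0; m[5:200,250:400]=1
B=P[m&(P[...,2]>.088)&(P[...,2]<.097)&(P[...,1]<.16)]
w=np.array([-.1745,.9847]); n=np.array([w[1],-w[0]])
t=B[:,:2]@w; s=(B[:,:2]-[r[0],.07])@n
for a,b in zip(np.arange(t.min(),t.max(),.01),np.arange(t.min(),t.max(),.01)+.01):
    k=s[(t>=a)&(t<b)]
    if len(k)>50: print(a.round(3),len(k),'bar mid rel tube (mm)',(np.percentile(k,[1,99])*1e3).round(1),((np.percentile(k,1)+np.percentile(k,99))*500).round(2))
E
python3 fit.py
```

```text
[0.6197427  0.05877866 0.28253186] 0.011178069118723974
tube [ 0.6192 -0.1771  0.1228 -0.0141]
-0.009 345 bar mid rel tube (mm) [-15.2  10.3] -2.42
0.001 735 bar mid rel tube (mm) [-15.   10.5] -2.29
0.011 772 bar mid rel tube (mm) [-14.8  10.3] -2.24
0.021 1048 bar mid rel tube (mm) [-15.   10.5] -2.27
0.031 1455 bar mid rel tube (mm) [-14.7  10.3] -2.23
0.041 1017 bar mid rel tube (mm) [-14.9  10.4] -2.29
0.051 154 bar mid rel tube (mm) [-14.8   3.8] -5.52
```

Request:
arm_command(
  plan=[
    [[0, -0.23, 0.5, 0, 0, 0], [0, -0.23, 1, 0, 0, 0], [0, -0.23, 1.2, 0, 0, 0], [0, -0.23, 1.3, 0, 0, 0], [0, -0.23, 1.3, 0, 0, 0], [0, -0.23, 1.3, 0, 0, 0]],
  ],
)

```text
t: 5.3
tool_pos: [0.617, 0.059, 0.2678]
tool_rot: [2.01, 2.414, 0.0]
contact_force: [0.5, -0.1, -0.8]
opening: 0.0327
grip_force: 45.3
```

```bash
python3 fit.py|head -5
```

```text
[0.6170338  0.05901579 0.2678226 ] 0.0020268477219233306
tube [ 0.6159 -0.1782  0.1078 -0.0169]
-0.002 688 bar mid rel tube (mm) [-12.   13.5] 0.75
0.008 912 bar mid rel tube (mm) [-12.1  13.5] 0.71
0.018 1057 bar mid rel tube (mm) [-11.8  13.4] 0.78
```

Request:
arm_command(
  plan=[
    [[0, 0.07, 0.1, 0, 0, 0], [0, 0.07, 0.1, 0, 0, 0], [0, 0.07, 0.1, 0, 0, 0]],
  ],
)

```text
t: 5.6
tool_pos: [0.6178, 0.0591, 0.2675]
tool_rot: [2.01, 2.414, 0.0]
contact_force: [-2.1, 0.9, 5.2]
opening: 0.0327
grip_force: 45.7
```

Request:
arm_command(
  plan=[
    [[0, 0, 0, 0, 0, 0], [0, 0, 0, 0, 0, 0], [0, 0, 0, 0, 0, 0], [0, 0, 0, 0, 0, 0], [0, 0, 0, 0, 0, 0], [0, 0, 0, 0, 0, 0], [0, 0, 0, 0, 0, 0], [0, 0, 0, 0, 0, 0], [0, 0, 0, 0, 0, 0]],
  ],
  gripper=-1,
)

```text
t: 6.35
tool_pos: [0.6176, 0.0591, 0.2667]
tool_rot: [2.01, 2.414, -0.0]
contact_force: [-0.5, 0.3, 0.2]
opening: 0.0854
grip_force: 0.0
```

```bash
python3 fit.py|head -5
```

```text
[0.61761114 0.05907429 0.26671326] 0.0009187134536826834
tube [ 0.6167 -0.1768  0.1075 -0.0164]
-0.002 673 bar mid rel tube (mm) [-12.8  12.8] -0.02
0.008 926 bar mid rel tube (mm) [-12.5  12.7] 0.08
0.018 1070 bar mid rel tube (mm) [-12.8  12.8] -0.02
```

Request:
arm_command(
  plan=[
    [[-3, 0, 0.1, 0, 0, 0], [-6.5, 0, 0.1, 0, 0, 0], [-9, 0, 0.1, 0, 0, 0], [-9.8, 0, 0.1, 0, 0, 0], [-9.8, 0, 0.1, 0, 0, 0], [-9.8, 0, 0.1, 0, 0, 0]],
  ],
)

```text
t: 6.9
tool_pos: [0.6353, -0.0372, 0.2656]
tool_rot: [-2.011, -2.413, -0.001]
contact_force: [-0.3, 0.1, -0.8]
opening: 0.0857
grip_force: 0.0
```

Request:
arm_command(
  plan=[
    [[0, 0, 0, 0, 0, 0], [0, 0, 0, 0, 0, 0], [0, 0, 0, 0, 0, 0], [0, 0, 0, 0, 0, 0], [0, 0, 0, 0, 0, 0], [0, 0, 0, 0, 0, 0], [0, 0, 0, 0, 0, 0], [0, 0, 0, 0, 0, 0], [0, 0, 0, 0, 0, 0]],
  ],
  gripper=1,
  force=30,
)

```text
t: 7.65
tool_pos: [0.6353, -0.0371, 0.2658]
tool_rot: [-2.01, -2.414, -0.0]
contact_force: [-1.4, 1.6, 2.3]
opening: 0.0329
grip_force: 29.9
```

Run:
```python
from h import *
o=get_obs(); print(o['tool_pos'],np.degrees(np.arctan2(*R.from_rotvec(o['tool_rot']).as_matrix()[[1,0],0])))
im,d=get_image('wrist'); P=cloud('wrist',d); cv2.imwrite('pics/w4.png',im); np.save('w4P.npy',P)
```

```text
[ 0.63531835 -0.03714969  0.26581794] 100.43061673673125
```

View pics/w4.png

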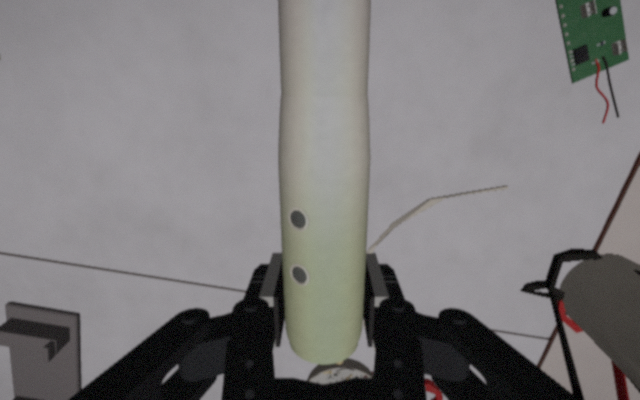

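The tube is gripped near its green end (pads at rows 260–340, green end at about (325,360)). I push it in, slowing down before the stop.

Request:
arm_command(
  plan=[
    [[1, 0, 0, 0, 0, 0], [2.5, 0.02, 0, 0, 0, 0], [4, 0.03, 0, 0, 0, 0], [5.5, 0.04, 0, 0, 0, 0], [7, 0.05, 0, 0, 0, 0], [8.5, 0.06, 0, 0, 0, 0], [9.5, 0.06, 0, 0, 0, 0], [9.5, 0.06, 0, 0, 0, 0], [9.5, 0.06, 0, 0, 0, 0]],
  ],
)

```text
t: 8.45
tool_pos: [0.6184, 0.0577, 0.2658]
tool_rot: [-2.008, -2.415, -0.001]
contact_force: [-2.1, 2.6, 2.7]
opening: 0.033
grip_force: 30.1
```

Request:
arm_command(
  plan=[
    [[0.3, 0, 0, 0, 0, 0], [0.6, 0, 0, 0, 0, 0], [0.9, 0, 0, 0, 0, 0], [1.1, 0, 0, 0, 0, 0], [1.2, 0, 0, 0, 0, 0], [1.2, 0, 0, 0, 0, 0]],
  ],
)

```text
t: 8.95
tool_pos: [0.6167, 0.0679, 0.2658]
tool_rot: [2.011, 2.414, 0.0]
contact_force: [-0.5, -2.5, 3.0]
opening: 0.0332
grip_force: 30.1
```

Request:
arm_command(
  plan=[
    [[0.15, 0, 0, 0, 0, 0], [0.3, 0, 0, 0, 0, 0], [0.4, 0, 0, 0, 0, 0], [0.4, 0, 0, 0, 0, 0]],
  ],
)

```text
t: 9.28
tool_pos: [0.6159, 0.0722, 0.2658]
tool_rot: [2.01, 2.414, 0.0]
contact_force: [-0.7, -2.2, 2.9]
opening: 0.0333
grip_force: 30.1
```

Request:
arm_command(
  plan=[
    [[0.15, 0, 0, 0, 0, 0], [0.3, 0, 0, 0, 0, 0], [0.4, 0, 0, 0, 0, 0], [0.4, 0, 0, 0, 0, 0]],
  ],
)

```text
t: 9.62
tool_pos: [0.6151, 0.0762, 0.2658]
tool_rot: [-2.01, -2.414, -0.0]
contact_force: [-0.7, -1.8, 2.8]
opening: 0.033
grip_force: 30.1
```

Run:
```python
from h import *
o=get_obs(); 
im,d=get_image('wrist'); P=cloud('wrist',d); cv2.imwrite('pics/w5.png',im)
w=np.array([-.1745,.9847,0]); n=np.array([.9847,.1745,0]); M=np.array([.5988,.171,.11])
m=np.zeros(P.shape[:2],bool); m[300:380,300:350]=1; T=P[m&(P[...,2]>.115)&(P[...,2]<.14)]
print('green end rel y',np.percentile((T-M)@w,[0,1,5]))
m[:]=0; m[0:120,200:450]=1; J=P[m&(d>0)&(P[...,2]>.128)&(P[...,2]<.16)&(np.abs((P-M)@n)<.038)]; t=(J-M)@w; print('jaw/ring front',len(J),np.percentile(t,[0,1,5,20]),np.histogram(t,bins=np.arange(-.03,.06,.004)))
```

```text
green end rel y [-0.12549222 -0.12091824 -0.11937042]
jaw/ring front 3552 [-0.00730771 -0.00692526 -0.00608262 -0.00319075] (array([   0,    0,    0,    0,    0,  186,  741,  761, 1396,  468,    0,
          0,    0,    0,    0,    0,    0,    0,    0,    0,    0,    0]), array([-0.03 , -0.026, -0.022, -0.018, -0.014, -0.01 , -0.006, -0.002,
        0.002,  0.006,  0.01 ,  0.014,  0.018,  0.022,  0.026,  0.03 ,
        0.034,  0.038,  0.042,  0.046,  0.05 ,  0.054,  0.058]))
```

View pics/w5.png

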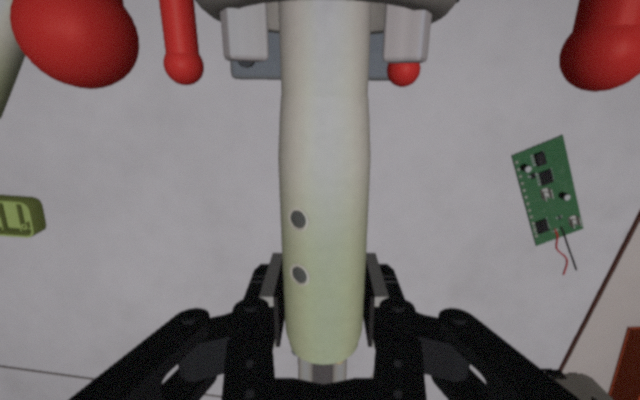

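The tube is in the open chuck, centred between the jaws (columns 280–370). Its green end is about 120 mm before the mouth, so about 19 mm remain.

Request:
arm_command(
  plan=[
    [[0.4, 0, 0, 0, 0, 0], [0.8, 0, 0, 0, 0, 0], [1.2, 0, 0, 0, 0, 0], [1.5, 0, 0, 0, 0, 0], [1.6, 0, 0, 0, 0, 0], [1.6, 0, 0, 0, 0, 0]],
  ],
)

```text
t: 10.17
tool_pos: [0.6121, 0.0923, 0.2657]
tool_rot: [-2.009, -2.414, -0.001]
contact_force: [0.0, 0.5, 2.7]
opening: 0.033
grip_force: 30.1
```

Request:
arm_command(
  plan=[
    [[0.15, 0, 0, 0, 0, 0], [0.3, 0, 0, 0, 0, 0], [0.4, 0, 0, 0, 0, 0], [0.4, 0, 0, 0, 0, 0]],
  ],
)

```text
t: 10.5
tool_pos: [0.6115, 0.0957, 0.2657]
tool_rot: [-2.01, -2.414, -0.0]
contact_force: [-0.3, -1.6, 2.9]
opening: 0.0327
grip_force: 30.1
```

Request:
arm_command(
  plan=[
    [[0.1, 0, 0, 0, 0, 0], [0.2, 0, 0, 0, 0, 0], [0.3, 0, 0, 0, 0, 0], [0.3, 0, 0, 0, 0, 0]],
  ],
)

```text
t: 10.83
tool_pos: [0.6109, 0.0987, 0.2657]
tool_rot: [-2.01, -2.414, -0.0]
contact_force: [1.0, -1.9, 1.7]
opening: 0.033
grip_force: 30.1
```

Request:
arm_command(
  plan=[
    [[0.1, 0, 0, 0, 0, 0], [0.2, 0, 0, 0, 0, 0], [0.3, 0, 0, 0, 0, 0], [0.3, 0, 0, 0, 0, 0]],
  ],
)

```text
t: 11.17
tool_pos: [0.6107, 0.1001, 0.2657]
tool_rot: [2.008, 2.411, -0.005]
contact_force: [1.7, -8.4, 1.2]
opening: 0.0333
grip_force: 30.0
```

Request:
arm_command(
  plan=[
    [[0.1, 0, 0, 0, 0, 0], [0.2, 0, 0, 0, 0, 0], [0.2, 0, 0, 0, 0, 0]],
  ],
)

```text
t: 11.42
tool_pos: [0.6106, 0.1008, 0.2657]
tool_rot: [2.007, 2.409, -0.009]
contact_force: [2.2, -15.6, 1.1]
opening: 0.0331
grip_force: 30.0
```

Run:
```python
from h import *
im,d=get_image('wrist'); P=cloud('wrist',d); cv2.imwrite('pics/w6.png',im)
w=np.array([-.1745,.9847,0]); n=np.array([.9847,.1745,0]); M=np.array([.5988,.171,.11])
m=np.zeros(P.shape[:2],bool); m[300:380,300:350]=1; T=P[m&(P[...,2]>.115)&(P[...,2]<.14)]
print('green end rel y',np.percentile((T-M)@w,[0,1,5]))
m[:]=0; m[0:200,200:450]=1; J=P[m&(d>0)&(P[...,2]>.128)&(P[...,2]<.16)&(np.abs((P-M)@n)<.038)]; t=(J-M)@w; print(np.percentile(t,[0,1,5,20]))
```

```text
green end rel y [-0.10138985 -0.09725434 -0.09588338]
[-0.02567573 -0.0049214   0.00207166  0.00982143]
```

Request:
arm_command(
  plan=[
    [[-0.1, 0, 0, 0, 0, 0], [-0.25, 0, 0, 0, 0, 0], [-0.25, 0, 0, 0, 0, 0]],
  ],
)

```text
t: 11.72
tool_pos: [0.6107, 0.0998, 0.2657]
tool_rot: [2.01, 2.412, -0.003]
contact_force: [2.2, -7.3, 2.2]
opening: 0.0329
grip_force: 30.0
```

Request:
arm_command(
  plan=[
    [[0, 0, 0, 0, 0, 0], [0, 0, 0, 0, 0, 0], [0, 0, 0, 0, 0, 0], [0, 0, 0, 0, 0, 0], [0, 0, 0, 0, 0, 0], [0, 0, 0, 0, 0, 0], [0, 0, 0, 0, 0, 0], [0, 0, 0, 0, 0, 0]],
  ],
  gripper=-1,
)

```text
t: 12.38
tool_pos: [0.6105, 0.1011, 0.2657]
tool_rot: [-2.01, -2.414, -0.0]
contact_force: [0.4, -0.0, -1.1]
opening: 0.0857
grip_force: 0.0
```

Request:
arm_command(
  plan=[
    [[0, 0, -3, 0, 0, 0], [0, 0, -7, 0, 0, 0], [0, 0, -11, 0, 0, 0], [0, 0, -14, 0, 0, 0], [0, 0, -15, 0, 0, 0], [0, 0, -15, 0, 0, 0]],
  ],
)

```text
t: 12.88
tool_pos: [0.6112, 0.1011, 0.4206]
tool_rot: [2.006, 2.41, 0.009]
contact_force: [0.2, -0.5, -0.3]
opening: 0.0854
grip_force: 0.0
```

```bash
python3 -c "
from h import *
rel([.5584,.1638,0],100,.42)"
```

```text
shift [ 7.13 -4.05  0.02] turn [0.008 0.001 0.008] rows 2.0 t 12.8833
```

Request:
arm_command(
  plan=[
    [[2, -1, 0, 0, 0, 0.008], [5, -3, 0, 0, 0, 0.008], [7.1, -4.1, 0, 0, 0, 0.008], [7.1, -4.1, 0, 0, 0, 0.008], [7.1, -4.1, 0, 0, 0, 0.008], [7.1, -4.1, 0, 0, 0, 0.008]],
  ],
)

```text
t: 13.38
tool_pos: [0.5573, 0.1632, 0.4137]
tool_rot: [-2.019, -2.405, 0.004]
contact_force: [-0.4, -0.7, -0.5]
opening: 0.0853
grip_force: 0.0
```

```bash
cat > hand.py <<'E'
from h import *
import sys
o=get_obs(); print(o['t'],o['tool_pos'],np.abs(o['dq']).max())
im,d=get_image('wrist'); P=cloud('wrist',d); cv2.imwrite(sys.argv[1],im); np.save('hP.npy',P)
hsv=cv2.cvtColor(im,cv2.COLOR_BGR2HSV)
red=((hsv[...,0]<8)|(hsv[...,0]>172))&(hsv[...,1]>150)&(d>0)
w=np.array([-.1745,.9847,0]); n=np.array([.9847,.1745,0]); M=np.array([.598,.171,.11]); q=(P-M)
red&=(np.abs(q@n)<.1)&(np.abs(q@w)<.05)
k,l=cv2.connectedComponents(red.astype(np.uint8))
for i in range(1,k):
    m=l==i
    if m.sum()>100:
        Q=q[m]; v,u=np.where(m); t=Q@w; s=Q@n
        e=(np.percentile(s,1)+np.percentile(s,99))/2; z=np.percentile(Q[:,2],95)-.007
        print(m.sum(),'px',u.mean().round(),v.mean().round(),'y',np.percentile(t,[1,99]).round(4),'x',np.percentile(s,[1,99]).round(4),'ztop',np.percentile(Q[:,2],95).round(4),'angle',np.degrees(np.arctan2(e,z)).round(1),'r',np.hypot(e,z).round(4))
E
python3 hand.py pics/h1.png
```

```text
13.3833 [0.55729444 0.16317187 0.41374903] 0.019175990235725277
621 px 301.0 163.0 y [-0.0107  0.0372] x [-0.0672 -0.0557] ztop -0.0312 angle -121.9 r 0.0724
1335 px 474.0 188.0 y [-0.0113  0.0376] x [0.0571 0.0701] ztop 0.0491 angle 56.5 r 0.0762
1511 px 327.0 196.0 y [-0.0103  0.0385] x [-0.0452 -0.0323] ztop 0.072 angle -30.8 r 0.0757
```

View pics/h1.png

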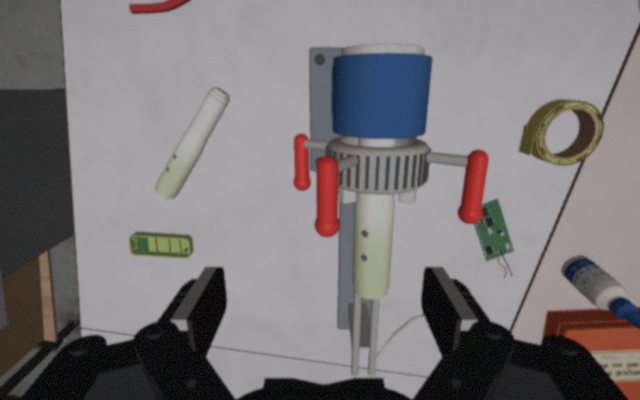

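Handle_0 is at (327,196), handle_1 at (474,188) and handle_3 at (301,163), which puts the sleeve at about 0.22 rad. The tube is in the chuck. The next move is down to handle_0.

```bash
python3 -c "
from h import *
rel([.5595,.163,.1734],100)
f0=-32.3
for f in np.arange(-25,51,7.5): print(f,(7.5*(np.sin(np.radians(f))-np.sin(np.radians(f0)))).round(2),(-7.5*(np.cos(np.radians(f))-np.cos(np.radians(f0)))).round(2))
"
```

```text
shift [-0.02  0.21  8.61] turn [-0.002  0.    -0.001] rows 3.0 t 13.4333
-25.0 0.84 -0.46
-17.5 1.75 -0.81
-10.0 2.71 -1.05
-2.5 3.68 -1.15
5.0 4.66 -1.13
12.5 5.63 -0.98
20.0 6.57 -0.71
27.5 7.47 -0.31
35.0 8.31 0.2
42.5 9.07 0.81
50.0 9.75 1.52
```

Request:
arm_command(
  plan=[
    [[0, 0.2, 2, 0, 0, 0], [0, 0.2, 4.5, 0, 0, 0], [0, 0.2, 7, 0, 0, 0], [0, 0.2, 8.2, 0, 0, 0], [0, 0.2, 8.6, 0, 0, 0], [0, 0.2, 8.6, 0, 0, 0], [0, 0.2, 8.6, 0, 0, 0]],
  ],
)

```text
t: 14.02
tool_pos: [0.5599, 0.1635, 0.3308]
tool_rot: [2.02, 2.405, 0.002]
contact_force: [0.2, 0.5, 0.8]
opening: 0.0853
grip_force: 0.0
```

Request:
arm_command(
  plan=[
    [[0, 0, 0, 0, 0, 0], [0, 0, 0, 0, 0, 0], [0, 0, 0, 0, 0, 0], [0, 0, 0, 0, 0, 0], [0, 0, 0, 0, 0, 0], [0, 0, 0, 0, 0, 0], [0, 0, 0, 0, 0, 0], [0, 0, 0, 0, 0, 0], [0, 0, 0, 0, 0, 0], [0, 0, 0, 0, 0, 0], [0, 0, 0, 0, 0, 0], [0, 0, 0, 0, 0, 0]],
  ],
  gripper=1,
  force=30,
)

```text
t: 15.02
tool_pos: [0.5592, 0.1638, 0.33]
tool_rot: [-2.02, -2.406, 0.001]
contact_force: [-5.1, -0.8, 5.8]
opening: 0.0128
grip_force: 29.5
```

Request:
arm_command(
  plan=[
    [[0, 0.4, -0.25, 0, 0, 0], [0, 0.85, -0.46, 0, 0, 0], [0, 1.3, -0.65, 0, 0, 0], [0, 1.75, -0.81, 0, 0, 0], [0, 2.2, -0.95, 0, 0, 0], [0, 2.7, -1.05, 0, 0, 0], [0, 3.2, -1.11, 0, 0, 0], [0, 3.7, -1.15, 0, 0, 0], [0, 3.7, -1.15, 0, 0, 0]],
  ],
)

```text
t: 15.77
tool_pos: [0.5958, 0.1702, 0.3414]
tool_rot: [-2.019, -2.405, 0.003]
contact_force: [-5.6, -1.0, 5.6]
opening: 0.0128
grip_force: 31.2
```

Request:
arm_command(
  plan=[
    [[0, 0.5, 0, 0, 0, 0], [0, 0.98, 0.02, 0, 0, 0], [0, 1.47, 0.08, 0, 0, 0], [0, 1.95, 0.17, 0, 0, 0], [0, 2.43, 0.29, 0, 0, 0], [0, 2.89, 0.44, 0, 0, 0], [0, 3.35, 0.63, 0, 0, 0], [0, 3.79, 0.84, 0, 0, 0], [0, 4.22, 1.08, 0, 0, 0], [0, 4.63, 1.35, 0, 0, 0], [0, 4.63, 1.35, 0, 0, 0]],
  ],
)

```text
t: 16.68
tool_pos: [0.6415, 0.1782, 0.327]
tool_rot: [-2.019, -2.405, 0.002]
contact_force: [-3.2, 0.8, 1.2]
opening: 0.0129
grip_force: 31.2
```

Request:
arm_command(
  plan=[
    [[0, 0.4, 0.3, 0, 0, 0], [0, 0.76, 0.61, 0, 0, 0], [0, 1.1, 0.96, 0, 0, 0], [0, 1.44, 1.32, 0, 0, 0], [0, 1.44, 1.32, 0, 0, 0]],
  ],
)

```text
t: 17.1
tool_pos: [0.6555, 0.1807, 0.3137]
tool_rot: [-2.019, -2.405, 0.002]
contact_force: [-3.3, 0.6, 0.1]
opening: 0.0127
grip_force: 31.2
```

Request:
arm_command(
  plan=[
    [[0, 0, 0, 0, 0, 0], [0, 0, 0, 0, 0, 0], [0, 0, 0, 0, 0, 0], [0, 0, 0, 0, 0, 0], [0, 0, 0, 0, 0, 0]],
  ],
  gripper=0.5,
)

```text
t: 17.52
tool_pos: [0.6556, 0.1807, 0.3146]
tool_rot: [2.02, 2.406, 0.001]
contact_force: [-0.0, -0.7, 0.5]
opening: 0.0213
grip_force: 0.0
```

Request:
arm_command(
  plan=[
    [[0, 0, -1, 0, 0, 0], [0, 0, -3, 0, 0, 0], [0, 0, -6, 0, 0, 0], [0, 0, -9, 0, 0, 0], [0, 0, -10, 0, 0, 0], [0, 0, -10, 0, 0, 0]],
  ],
)

```text
t: 18.02
tool_pos: [0.6562, 0.1808, 0.4204]
tool_rot: [2.016, 2.402, 0.011]
contact_force: [-0.1, 0.9, -1.0]
opening: 0.0211
grip_force: 0.0
```

Request:
arm_command(
  plan=[
    [[0, -3, 0, 0, 0, 0], [0, -7, 0, 0, 0, 0], [0, -10, 0, 0, 0, 0], [0, -10.5, 0, 0, 0, 0], [0, -10.5, 0, 0, 0, 0], [0, -10.5, 0, 0, 0, 0], [0, -10.5, 0, 0, 0, 0]],
  ],
  gripper=-1,
)

```text
t: 18.6
tool_pos: [0.5528, 0.1625, 0.4141]
tool_rot: [-2.02, -2.406, 0.0]
contact_force: [0.1, 0.3, -0.5]
opening: 0.0854
grip_force: 0.0
```

```bash
python3 hand.py pics/h2.png
```

```text
18.6 [0.55283357 0.1625081  0.41409588] 0.015109698640018845
1827 px 319.0 186.0 y [-0.0103  0.0385] x [-0.0617 -0.0403] ztop 0.0662 angle -40.7 r 0.0781
1419 px 476.0 191.0 y [-0.0106  0.038 ] x [0.0512 0.0643] ztop 0.0561 angle 49.6 r 0.0758
```

View pics/h2.png

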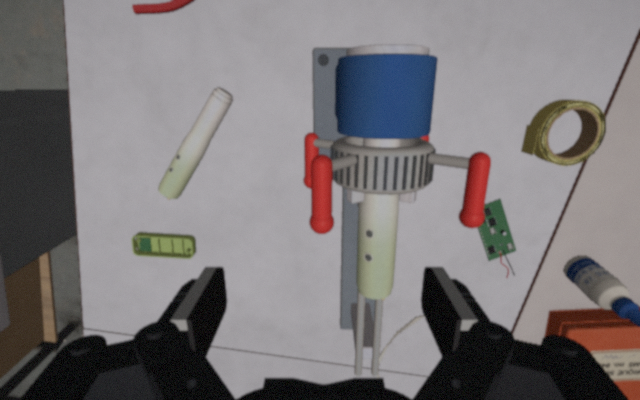

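The next handle (handle_3) is at (319,186), -40° from up, and handle_0 is now at (476,191). The sleeve is at about 1.66 rad.

```bash
python3 -c "
from h import *
rel([.5516,.1620,.1680],100)
f0=-39.7
for f in [-32,-24,-16,-9,-4,0,3.7,7]: print(f,(7.5*(np.sin(np.radians(f))-np.sin(np.radians(f0)))).round(2),(-7.5*(np.cos(np.radians(f))-np.cos(np.radians(f0)))).round(2))
"
```

```text
shift [-0.03 -0.15  9.15] turn [-0.    -0.    -0.001] rows 3.0 t 18.65
-32 0.82 -0.59
-24 1.74 -1.08
-16 2.72 -1.44
-9 3.62 -1.64
-4 4.27 -1.71
0 4.79 -1.73
3.7 5.27 -1.71
7 5.7 -1.67
```

Request:
arm_command(
  plan=[
    [[0, -0.15, 2, 0, 0, 0], [0, -0.15, 5, 0, 0, 0], [0, -0.15, 7.5, 0, 0, 0], [0, -0.15, 8.8, 0, 0, 0], [0, -0.15, 9.2, 0, 0, 0], [0, -0.15, 9.2, 0, 0, 0], [0, -0.15, 9.2, 0, 0, 0]],
  ],
)

```text
t: 19.23
tool_pos: [0.5515, 0.1623, 0.3238]
tool_rot: [2.019, 2.405, 0.002]
contact_force: [-0.2, -0.3, -0.4]
opening: 0.0852
grip_force: 0.0
```

Request:
arm_command(
  plan=[
    [[0, 0, 0, 0, 0, 0], [0, 0, 0, 0, 0, 0], [0, 0, 0, 0, 0, 0], [0, 0, 0, 0, 0, 0], [0, 0, 0, 0, 0, 0], [0, 0, 0, 0, 0, 0], [0, 0, 0, 0, 0, 0], [0, 0, 0, 0, 0, 0], [0, 0, 0, 0, 0, 0], [0, 0, 0, 0, 0, 0], [0, 0, 0, 0, 0, 0], [0, 0, 0, 0, 0, 0]],
  ],
  gripper=1,
  force=50,
)

```text
t: 20.23
tool_pos: [0.5508, 0.1623, 0.3228]
tool_rot: [2.02, 2.406, 0.001]
contact_force: [1.9, -0.0, 0.7]
opening: 0.0123
grip_force: 48.7
```

Request:
arm_command(
  plan=[
    [[0, 0.4, -0.3, 0, 0, 0], [0, 0.82, -0.59, 0, 0, 0], [0, 1.28, -0.85, 0, 0, 0], [0, 1.74, -1.08, 0, 0, 0], [0, 2.23, -1.28, 0, 0, 0], [0, 2.72, -1.44, 0, 0, 0], [0, 3.2, -1.55, 0, 0, 0], [0, 3.62, -1.64, 0, 0, 0], [0, 3.62, -1.64, 0, 0, 0]],
  ],
)

```text
t: 20.98
tool_pos: [0.5861, 0.1685, 0.3412]
tool_rot: [-2.018, -2.404, 0.006]
contact_force: [-8.9, -1.6, 12.1]
opening: 0.0119
grip_force: 51.4
```

Request:
arm_command(
  plan=[
    [[0, 0.3, -0.15, 0, 0, 0], [0, 0.6, -0.22, 0, 0, 0], [0, 0.9, -0.27, 0, 0, 0], [0, 1.2, -0.3, 0, 0, 0], [0, 1.2, -0.3, 0, 0, 0], [0, 1.2, -0.3, 0, 0, 0]],
  ],
)

```text
t: 21.48
tool_pos: [0.5974, 0.1704, 0.3433]
tool_rot: [-2.017, -2.403, 0.008]
contact_force: [-9.4, -2.5, 10.1]
opening: 0.0123
grip_force: 50.2
```

Request:
arm_command(
  plan=[
    [[0, 0.2, 0, 0, 0, 0], [0, 0.4, 0, 0, 0, 0], [0, 0.6, 0, 0, 0, 0], [0, 0.7, 0, 0, 0, 0], [0, 0.7, 0, 0, 0, 0], [0, 0.7, 0, 0, 0, 0]],
  ],
)

```text
t: 21.98
tool_pos: [0.6041, 0.1717, 0.3437]
tool_rot: [-2.017, -2.403, 0.009]
contact_force: [-12.2, -3.0, 12.0]
opening: 0.0121
grip_force: 49.7
```

Request:
arm_command(
  plan=[
    [[0, -0.1, -0.1, 0, 0, 0], [0, -0.15, -0.2, 0, 0, 0], [0, -0.15, -0.2, 0, 0, 0]],
  ],
)

```text
t: 22.23
tool_pos: [0.6029, 0.1714, 0.3438]
tool_rot: [-2.018, -2.404, 0.005]
contact_force: [-6.8, -2.3, 5.2]
opening: 0.0121
grip_force: 49.1
```

Request:
arm_command(
  plan=[
    [[0, 0, 0, 0, 0, 0], [0, 0, 0, 0, 0, 0], [0, 0, 0, 0, 0, 0], [0, 0, 0, 0, 0, 0], [0, 0, 0, 0, 0, 0], [0, 0, 0, 0, 0, 0], [0, 0, 0, 0, 0, 0]],
  ],
  gripper=0,
)

```text
t: 22.82
tool_pos: [0.6036, 0.1715, 0.3438]
tool_rot: [2.02, 2.406, 0.0]
contact_force: [-1.0, 0.3, -0.1]
opening: 0.0425
grip_force: 0.0
```

Request:
arm_command(
  plan=[
    [[0, 0, -1, 0, 0, 0], [0, 0, -3, 0, 0, 0], [0, 0, -6, 0, 0, 0], [0, 0, -9, 0, 0, 0], [0, 0, -10, 0, 0, 0], [0, 0, -10, 0, 0, 0], [0, 0, -10, 0, 0, 0]],
  ],
)

```text
t: 23.4
tool_pos: [0.6035, 0.1715, 0.4445]
tool_rot: [2.019, 2.405, 0.002]
contact_force: [-0.8, -0.1, -0.6]
opening: 0.0428
grip_force: 0.0
```

```bash
python3 hand.py pics/h3.png
python3 - <<'E'
from h import *
P=np.load('hP.npy'); w=np.array([-.1745,.9847,0]); n=np.array([.9847,.1745,0]); M=np.array([.5988,.171,.11])
q=P-M; m=(np.abs(q@n)<.012)&(P[...,2]>.115)&(P[...,2]<.135)&(q@w<-.02)&(q@w>-.2)
print('green end y',np.percentile((q@w)[m],[0,1,5]))
E
```

```text
23.4 [0.60349923 0.17150921 0.44446491] 0.051294328733622385
738 px 233.0 166.0 y [-0.0105  0.0376] x [-0.0798 -0.0681] ztop 0.0108 angle -87.0 r 0.074
680 px 399.0 165.0 y [-0.0106  0.0375] x [0.0679 0.0794] ztop 0.0023 angle 93.6 r 0.0738
1296 px 322.0 188.0 y [-0.0102  0.0385] x [-0.0018  0.0107] ztop 0.0813 angle 3.4 r 0.0744
green end y [-0.10154986 -0.09702934 -0.09375477]
```

View pics/h3.png

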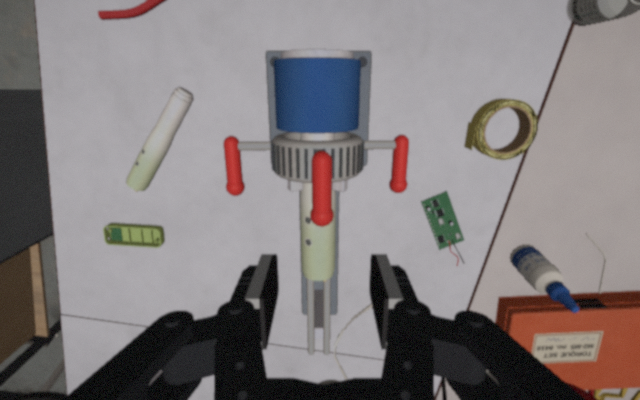

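The sleeve rests at about 2.41 rad, with the top handle at (322,188) about 3° past upright. The tube is fully home: its green end is about 99 mm before the mouth. The gripper is clear, so I hand the job in.

```bash
python3 -c "
from station import *
print(finish_job())"
```

```text
the job is handed in; nothing more can be done
None
```

I handed the job in at about 23 s of the 61 s. The tube was laid on the bars and let go, then pushed home against the stop. The sleeve was turned to about 2.41 rad, inside the firm-grip range, and released. The jaw forces couldn't be read directly, and the hand-in returned no verdict.

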